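Snap the insulating cap onto a ball-lock power stud and hold it pressed home

ROBOT

A 6-joint arm with a two-finger parallel gripper is mounted at the origin on a cart in front of the work surface, level with it; the furniture and walls round the work are solid. World frame = base frame: x ahead of the robot, y to its left, z up, the work surface at z = 0. Lengths are in m, angles in degrees, forces in N, time in s.
With the tool pointing down it reaches from about 0.4 to 0.825 m from the base axis. Payload 7 kg.
Tool frame: the origin (TCP) lies midway between the tips of the shut fingers; the grasp point (between the pads) lies r.grip_depth behind it (r.grip_depth is the distance from the TCP to the grasp point, in m); z points along the fingers, y is the line along which they close (so a half turn about z gives the same grasp; the last joint's range is limited). The gripper opens to 88 mm and grips with 3 to 60 N. Pads are 19 mm wide; open, the fingers measure 130 mm over their backs; the gripper's body (78 mm by 193 mm) begins 47 mm behind the grasp point.
Start: joints at [92.367, 20.546, 0.682, 0, -70.136, -16.507], TCP at [0.165, 0.655, 0.227] pointing down, gripper open.
Joint ranges: [-176.03, 176.03], [-82.01, 121.73], [-58.28, 71.71], [-173.87, 95.51], [-174.79, -0.11], [-173.66, 173.66]. Speed limits (degrees/s): [136.94, 136.94, 172.46, 180, 180, 180].

INTERFACE

Orientations are given as [roll, pitch, yaw] about the fixed x, y, z axes, in that order (R = Rz(yaw) Ry(pitch) Rx(roll)).
In Python, from plant import r, viewer, get_state gives the robot as it stands (r), with the cameras (viewer) and the readings as plain functions.
- The arm moves only by the tool drive_effector, called after "Emit:" as a command line: name --pt "numbers of a row" for each row, then --argument value for the rest. Schema: {"type":"object","properties":{"rows":{"type":"array","items":{"type":"object","properties":{"pos":{"type":"array","items":{"type":"number"},"minItems":3,"maxItems":3},"rotvec":{"type":"array","items":{"type":"number"},"minItems":3,"maxItems":3}},"additionalProperties":false},"minItems":1,"maxItems":12},"finger_gap":{"type":"number"},"force":{"type":"number"},"only":{"type":"string"},"quiet":{"type":"boolean"},"lines":{"type":"string"}},"required":["rows"],"additionalProperties":false}. rows is a list of rows, 1 to 12 of them, each an object with the fields pos (a list: dx, dy, dz in m), rotvec (a list: a rotation vector rx, ry, rz in degrees); a field left out counts as zero; each row is the pose to reach, as a shift and turn from the pose commanded when the call began, along the tool's axes at that moment; what a row does not reach only later rows make up. A row lasts 1/12 s, in which the tool goes at most 0.0417 m and 7.16 degrees, less where a joint would pass 70% of its speed; a pose out of reach is approached as far as the arm can. finger_gap is the finger opening in m, set as the call begins (left out keeps the last). The fingers move at their own pace and stop on an object; force is the grip in N (left out, the last holds). Time passes only in rows, so rows that do not move let the fingers close. The tool returns the time, the measured TCP pose, the force, the opening and the grip force at its end. only (a regular expression) keeps the lines of the reply that match it, lines (a string "A,B") keeps lines A to B, and quiet returns only ok. Input that does not fit is refused with a message, and nothing moves.
- get_state(): the state, without advancing time (a new reading comes with each control period).
- viewer.capture(name): name is "scene" or "side" or "wrist"; returns a dict with "frame" (384x512x3 uint8, red, green, blue), "z_map" (384x512 float32, m along the optical axis (not along the pixel's ray), 0 where there is no reading), "fx", "fy", "cx", "cy" (pixels), "cam_to_world" (4x4, takes a point from camera to world coordinates). Camera axes: x right, y down, z forward; pixel columns grow to the right and rows downward; lengths in m; the calibration is good to about 2 mm. The wrist camera is an equidistant fisheye: a pixel r from the principal point sees the ray r / f radians off the axis. A picture is of the moment at which its call begins.
- r.close_job(): hands the job in; it is judged then, once.
The state is a dict: "time_s": time; "joints": joint angles; "qd": joint speeds; "joint_torque": joint torques, N m; "tcp_pos": TCP position; "eef_rot": TCP orientation; "contact_force": force on the tool from outside, world axes, zero at the start; "moment": the same for the moment, N m; "gripper_width": finger opening in m; "gripper_force": force on a finger pad.
Only numpy, scipy, OpenCV 4.12 (cv2) and the standard library are available. Lean on these libraries where they do the work, as an engineer would, in place of code of your own. Each camera call takes 0.05 s, during which the arm holds its last target. There are 200 camera calls.

TASK

Swing the steel hasp sideways off the stud by its yellow knob, about a right angle, so that the stud is free. Then pick up the red cap, push it straight down over the stud until it clicks, and keep pressing after the click so that the rubber seal under it stays squeezed (with about 10 N): the job finishes with the gripper still pressing the cap down, do not let go. Leave the black cap, the relay and the pliers where they are.

Things in the scene. Friction and masses are not known exactly. Their poses are not given: they have to be found in the camera images.
- stud_block: Fixed block on the desk: black base plate 145 x 84 x 12 mm, red collar 48 mm wide with its top at z = 20 mm, upright brass stud. Origin on the stud's axis at desk height. Hasp posts 53.5 mm high: a round pivot post, 15 mm thick, at x = +60 mm; a catch post, 10 mm in x by 20 mm in y, at x = -42 mm. Along y the sides of the stud are free for fingers.
- stud_seat (a point): Point on the stud's axis, 26 mm above the desk, at the top of the unpressed sealing ring.
- stud_tip (a point): Tip of the brass stud, 50 mm above the desk. The stud is 20 mm thick and tapers over its last 8 mm. Four sprung steel balls stick 3.5 mm out of its side, their centres 34 mm above the desk: the cap's lip has to be pushed over them.
- seal: Black rubber sealing ring round the foot of the stud, 34 mm wide, 6 mm thick; its origin is the centre of its underside, 20 mm above the desk when unpressed. It gives way downward as a spring of 2500 N/m (10 N for 4 mm), at most 6 mm.
- hasp (a joint): Angle of the hasp about the upright pivot post, rad: 0 = over the stud, its end on the catch post; 1.6 = stop, swung clear. Grows counter-clockwise from above: the knob goes from block x = -40 mm, y = 0 round the -y side to x = +60 mm, y = -100 mm at a right angle. It stays where it is left (about 1 N at the knob moves it).
- hasp_knob (a point): Centre of the top of the hasp's upright yellow knob, 88 mm above the desk. The knob is a round post 16 mm thick, 30 mm high above the steel strap (24 mm wide, 4 mm thick, top 58 mm above the desk), 100 mm from the pivot axis.
- hasp_hinge (a point): Point on the hasp's upright pivot axis, 58 mm above the desk.
- red_cap: Loose red round cap, 36 mm wide, 50 mm high, about 45 g, standing mouth down; origin at the centre of its mouth rim. Bore 29 mm wide, 34 mm deep, with a 3 mm high lip 23 mm wide at the rim. On the stud the lip meets the balls with the rim 38 mm above the desk, the push rises to about 10 N, then drops (click) until the rim is at 27 mm; from 26 mm on the seal pushes back.
- black_cap: Loose black cap of the same size and shape, not to be used: leave it alone. Origin at the centre of its underside.
- relay: Loose black cube relay standing on the desk with its blades up, 32 x 32 x 36 mm: leave it alone. Origin at the centre of its underside.
- pliers: Loose crimping pliers with blue grips, lying flat, 60 x 186 x 13 mm, length along its own y: leave them alone. Origin at the centre of the underside.

How it is judged (in metres and radians):
On the way, in this order (a step that is already met when the one before it is completed fails the run):
1. the hasp is swung off the stud by more than 1.2 rad, with the red cap not yet on the stud (value of joint hasp above 1.2 rad and horizontal distance between red_cap and stud_seat above 0.03 m), for 0.2 s.
2. the red cap has clicked over the balls: its rim less than 28 mm above the block's underside, centred within 3 mm, upright (z of red_cap in the frame of stud_block below 0.028 m and horizontal distance between red_cap and stud_seat below 0.003 m and angle between red_cap's own z axis and vertical below 0.1 rad), for 0.2 s.
At the end, for the whole second after the job is handed in: Hasp over 1.2 rad off the stud; red cap snapped on: at rest, upright within 0.1 rad, centred within 3 mm, rim below 25.5 mm over the desk; through the last second the fingers touch it (over 3 N) and press it on the seal with over 5 N (value of joint hasp above 1.2 rad and z of red_cap in the frame of stud_block below 0.0255 m and horizontal distance between red_cap and stud_seat below 0.003 m and angle between red_cap's own z axis and vertical below 0.1 rad and contact force between red_cap and seal above 5 N and contact force between the fingers and red_cap above 3 N and linear speed of red_cap below 0.02 m/s); the arm keeps its last pose, push and grip.
It fails at once if the black cap is disturbed (moved more than 20 mm) (distance of black_cap from where it was at the start of the episode above 0.02 m).
It fails at once if the relay is disturbed (moved more than 20 mm) (distance of relay from where it was at the start of the episode above 0.02 m).
It fails at once if the pliers are disturbed (moved more than 20 mm) (distance of pliers from where it was at the start of the episode above 0.02 m).
It also fails if it takes over 61 s, if anything falls off the work surface, if the arm or the gripper's body presses on something with over 40 N, if the wrist force passes 120 N, or if a joint passes its speed limit or range.

## Working session

There is one attempt and no reset: what is moved stays moved. The work goes in short steps, Python scripts to look and compute and a tool call to move; the robot and the scene stay as the last step left them, time stands still between calls to the robot, and variables do not carry over. Pictures are saved under pics/ and viewed, at most 10 in all, crops included, and the job is handed in when it is done.

```bash
ls; mkdir -p pics
```

Run:
```python
from plant import r, viewer, get_state
import cv2,numpy as np
s=get_state();print(s['time_s'],s['tcp_pos'],s['eef_rot'],s['gripper_width'],r.grip_depth)
ims=[]
for n in("scene","side","wrist"):
    c=viewer.capture(n);np.savez(f"pics/{n}0.npz",**c);ims.append(c["frame"]);print(n,c["fx"],c["cx"],c["cy"],np.round(c["cam_to_world"],3).tolist())
cv2.imwrite("pics/a.png",cv2.cvtColor(ims[0],cv2.COLOR_RGB2BGR))
cv2.imwrite("pics/b.png",cv2.cvtColor(cv2.resize(np.hstack(ims[1:]),(800,300)),cv2.COLOR_RGB2BGR))
```

```text
pics
plant.py
0.0 [0.16479988 0.6540555  0.22558924] [ 1.79901613e+02 -9.41141979e-03 -1.41470968e+01] 0.08786574228978183 0.0188
scene 488.6372249313256 255.1459915301897 183.69808790029842 [[0.858, -0.398, 0.324, 0.125], [-0.513, -0.652, 0.559, -0.765], [-0.011, -0.646, -0.764, 1.099], [0.0, 0.0, 0.0, 1.0]]
side 455.8175953896085 260.85239189838944 195.36544582329296 [[-0.951, -0.112, 0.29, 0.211], [-0.31, 0.395, -0.865, 0.968], [-0.018, -0.912, -0.41, 0.539], [0.0, 0.0, 0.0, 1.0]]
wrist 297.3186396354542 257.827722359919 189.82578895947552 [[-0.246, -0.938, -0.245, 0.23], [-0.969, 0.238, 0.06, 0.64], [0.002, 0.252, -0.968, 0.383], [0.0, 0.0, 0.0, 1.0]]
```

View pics/a.png

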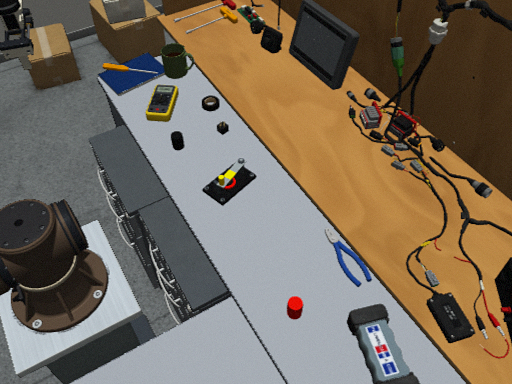

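View pics/b.png

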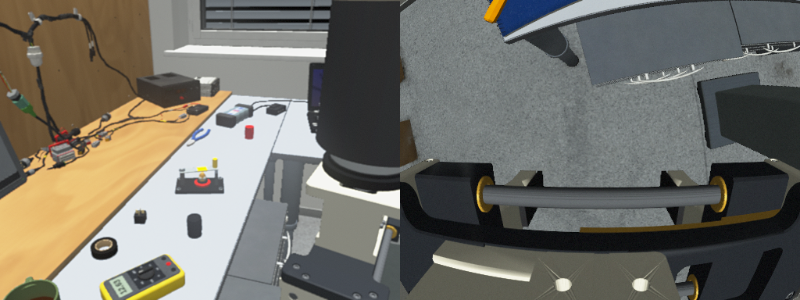

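The scene view shows the block at about (229,183) with the knob at (222,179), the red cap at (295,307), the black cap at (177,140), the relay at (222,127) and the pliers at (347,258). In the side view the block is near (256,230) and the red cap near (319,168). The wrist camera only sees the floor. Next I measure from colour masks.

Create h.py:
```python
import numpy as np,cv2
def load(n): return dict(np.load(f"pics/{n}.npz"))
def mask(c,col):
    h=cv2.cvtColor(c["frame"],cv2.COLOR_RGB2HSV).astype(int);H,S,V=h[...,0],h[...,1],h[...,2]
    if col=="red": return ((H<6)|(H>174))&(S>180)&(V>90)
    if col=="yellow": return (H>20)&(H<36)&(S>150)&(V>100)
    if col=="blue": return (H>100)&(H<125)&(S>120)&(V>70)
    if col=="dark": return V<55
def blobs(c,col,box,amin=8):
    m=np.zeros(c["frame"].shape[:2],np.uint8);x0,y0,x1,y1=box
    m[y0:y1,x0:x1]=mask(c,col)[y0:y1,x0:x1]
    n,l,s,ce=cv2.connectedComponentsWithStats(m)
    return [(l==i,s[i],ce[i]) for i in range(1,n) if s[i][4]>=amin]
def ray(c,u,v,fish=False):
    T=c["cam_to_world"];a=(u-c["cx"])/c["fx"];b=(v-c["cy"])/c["fy"]
    if fish:
        t=np.hypot(a,b);k=np.sin(t)/max(t,1e-9);d=np.array([a*k,b*k,np.cos(t)])
    else: d=np.array([a,b,1.])
    return T[:3,3],T[:3,:3]@d
def onz(c,u,v,z,fish=False):
    o,d=ray(c,u,v,fish);return o+d*(z-o[2])/d[2]
def cloud(c,m,fish=False):
    v,u=np.nonzero(m&(c["z_map"]>0));z=c["z_map"][v,u]
    P=[]
    for a,b,k in zip(u,v,z):
        o,d=ray(c,a,b,fish)
        f=(np.linalg.inv(c["cam_to_world"][:3,:3])@d)[2]
        P.append(o+d*k/f)
    return np.array(P)
def tri(o1,d1,o2,d2):
    A=np.c_[d1,-d2];t=np.linalg.lstsq(A,o2-o1,rcond=None)[0]
    p,q=o1+t[0]*d1,o2+t[1]*d2;return (p+q)/2,np.linalg.norm(p-q)
```

Run:
```python
from h import *
B={"scene":dict(red=(180,140,330,330),yellow=(200,150,260,205),dark=(160,110,270,210),blue=(320,220,380,290)),
"side":dict(red=(200,140,340,260),yellow=(220,190,300,250),dark=(160,200,300,320),blue=(230,150,280,190))}
for n in B:
    c=load(n+"0")
    for col in B[n]:
        for m,s,ce in blobs(c,col,B[n][col],12):
            P=cloud(c,m);print(n,col,s.tolist(),np.round(ce,1),"lo",np.round(np.percentile(P,3,0),3),"hi",np.round(np.percentile(P,97,0),3),"med",np.round(np.median(P,0),3))
a,b=load("scene0")["frame"][140:215,185:275],load("side0")["frame"][190:265,210:300]
cv2.imwrite("pics/c.png",cv2.cvtColor(cv2.resize(np.hstack([a,b]),(800,333),interpolation=2),cv2.COLOR_RGB2BGR))
```

```text
scene red [225, 178, 11, 11, 49] [231.  184.3] lo [0.503 0.05  0.015] hi [0.54  0.075 0.027] med [0.522 0.057 0.021]
scene red [288, 297, 15, 15, 168] [294.8 303.4] lo [ 0.447 -0.374  0.046] hi [ 0.476 -0.342  0.054] med [ 0.461 -0.358  0.05 ]
scene yellow [218, 170, 18, 11, 101] [227.1 174.9] lo [0.482 0.039 0.012] hi [0.535 0.113 0.09 ] med [0.518 0.061 0.06 ]
scene dark [234, 110, 36, 42, 59] [253. 132.] lo [ 0.691  0.132 -0.   ] hi [0.696 0.335 0.013] med [0.694 0.222 0.007]
scene dark [217, 122, 11, 12, 79] [222.4 128.3] lo [0.601 0.271 0.004] hi [0.628 0.298 0.029] med [0.611 0.278 0.02 ]
scene dark [171, 132, 13, 18, 181] [177.  140.4] lo [0.447 0.279 0.004] hi [0.475 0.309 0.054] med [0.46  0.288 0.038]
scene dark [203, 166, 53, 39, 701] [229.2 186.4] lo [0.454 0.024 0.007] hi [0.59  0.098 0.037] med [0.504 0.057 0.013]
scene dark [221, 169, 7, 6, 13] [224.2 172. ] lo [0.518 0.11  0.009] hi [0.543 0.123 0.018] med [0.531 0.118 0.013]
scene dark [226, 180, 7, 6, 17] [229.4 182.8] lo [0.508 0.055 0.02 ] hi [0.528 0.069 0.03 ] med [0.519 0.061 0.026]
scene dark [161, 183, 18, 27, 31] [169.3 196. ] lo [ 0.358  0.088 -0.153] hi [ 0.384  0.255 -0.01 ] med [ 0.359  0.154 -0.019]
scene blue [333, 241, 38, 45, 444] [349.9 262.1] lo [ 0.632 -0.381  0.006] hi [ 0.683 -0.259  0.016] med [ 0.664 -0.322  0.012]
side yellow [253, 214, 12, 5, 49] [258.3 215.9] lo [0.508 0.056 0.056] hi [0.532 0.078 0.06 ] med [0.52  0.066 0.058]
side dark [173, 277, 13, 8, 89] [178.5 280.8] lo [0.601 0.295 0.006] hi [0.622 0.305 0.023] med [0.611 0.301 0.013]
side blue [246, 165, 13, 13, 31] [250.2 171.2] lo [ 0.667 -0.37   0.009] hi [ 0.682 -0.264  0.014] med [ 0.674 -0.308  0.012]
side blue [250, 166, 18, 13, 31] [260.1 172.6] lo [ 0.632 -0.362  0.008] hi [ 0.656 -0.261  0.013] med [ 0.638 -0.314  0.011]
```

View pics/c.png

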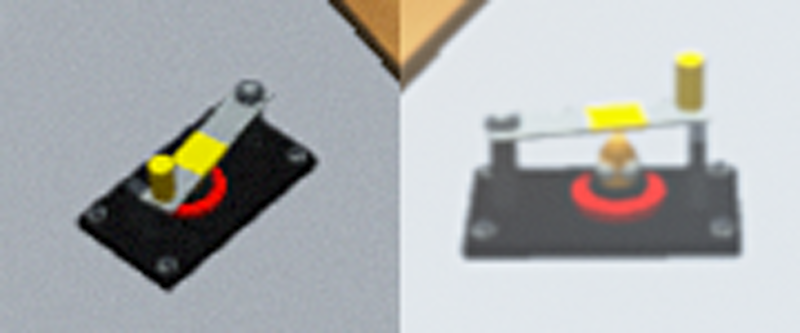

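The crop shows the hasp closed with the knob on the near (low x) side at scene (221,176), the pivot at scene (241,160), and the yellow patch on the strap over the stud. In the side view the knob top is at (275,203) and the pivot at (233,217). I'll move the wrist camera over the block.

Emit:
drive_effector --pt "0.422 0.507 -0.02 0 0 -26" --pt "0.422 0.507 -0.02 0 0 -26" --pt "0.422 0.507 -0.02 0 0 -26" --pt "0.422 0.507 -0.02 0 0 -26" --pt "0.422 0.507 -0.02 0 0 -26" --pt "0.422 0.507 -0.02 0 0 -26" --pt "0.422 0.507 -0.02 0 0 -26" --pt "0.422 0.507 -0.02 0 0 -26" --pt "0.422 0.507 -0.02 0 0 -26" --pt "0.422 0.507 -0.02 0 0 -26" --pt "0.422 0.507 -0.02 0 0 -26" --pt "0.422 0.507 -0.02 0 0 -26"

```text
refused: rows[0]: [0.422, 0.507, -0.02, 0, 0, -26] is not of type 'object' (schema: type "object"). Nothing was moved.
```

The call was refused and nothing moved: it wants a list of objects, one for each row. Same move again in that form.

Emit:
drive_effector --rows '[{"pos":[0.422,0.507,-0.02],"rotvec":[0,0,-26]},{"pos":[0.422,0.507,-0.02],"rotvec":[0,0,-26]},{"pos":[0.422,0.507,-0.02],"rotvec":[0,0,-26]},{"pos":[0.422,0.507,-0.02],"rotvec":[0,0,-26]},{"pos":[0.422,0.507,-0.02],"rotvec":[0,0,-26]},{"pos":[0.422,0.507,-0.02],"rotvec":[0,0,-26]},{"pos":[0.422,0.507,-0.02],"rotvec":[0,0,-26]},{"pos":[0.422,0.507,-0.02],"rotvec":[0,0,-26]},{"pos":[0.422,0.507,-0.02],"rotvec":[0,0,-26]},{"pos":[0.422,0.507,-0.02],"rotvec":[0,0,-26]},{"pos":[0.422,0.507,-0.02],"rotvec":[0,0,-26]},{"pos":[0.422,0.507,-0.02],"rotvec":[0,0,-26]}]'

```text
time_s: 1.15
tcp_pos: [0.3813, 0.2019, 0.242]
eef_rot: [-180.0, -0.0, 11.9]
contact_force: [1.9, 1.0, 0.6]
gripper_width: 0.0877
gripper_force: 0.0
```

Emit:
drive_effector --rows '[{"pos":[0.038,0.153,0]},{"pos":[0.038,0.153,0]},{"pos":[0.038,0.153,0]},{"pos":[0.038,0.153,0]},{"pos":[0.038,0.153,0]},{"pos":[0.038,0.153,0]}]'

```text
time_s: 1.65
tcp_pos: [0.4499, 0.0602, 0.2414]
eef_rot: [180.0, 0.0, 11.6]
contact_force: [0.3, 1.0, 0.2]
gripper_width: 0.0875
gripper_force: 0.0
```

Run:
```python
from plant import r, viewer, get_state
import cv2,numpy as np
c=viewer.capture("wrist");np.savez("pics/wrist1.npz",**c);print(np.round(c["cam_to_world"],3).tolist())
cv2.imwrite("pics/d.png",cv2.cvtColor(cv2.resize(c["frame"],(768,576),interpolation=2),cv2.COLOR_RGB2BGR))
```

```text
[[0.2, -0.948, -0.248, 0.516], [-0.98, -0.193, -0.052, 0.076], [0.001, 0.253, -0.967, 0.398], [0.0, 0.0, 0.0, 1.0]]
```

View pics/d.png

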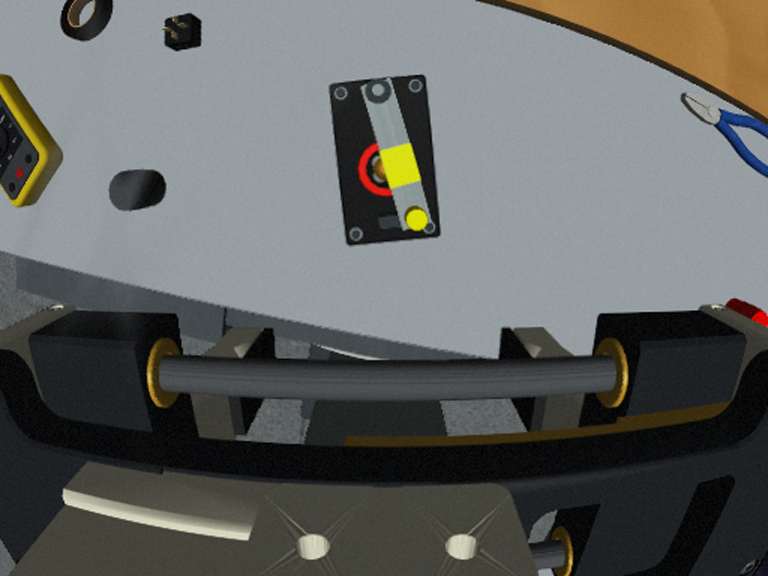

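The wrist view shows the block almost aligned with the image: knob at about (278,145), pivot at (252,60) and red collar near (252,111) in raw pixels. The hasp is slightly off zero.

Run:
```python
from h import *
w,s,d=load("wrist1"),load("scene0"),load("side0")
def cen(ps): return np.mean(ps,0)
# knob top: bright yellow round blob
for m,st,ce in blobs(w,"yellow",(240,90,300,160),8):
    P=cloud(w,m,True); print("wy",st.tolist(),np.round(ce,1),np.round(np.median(P,0),4),"ztop",np.round(np.percentile(P[:,2],95),4))
    if ce[1]>128: kn=ce
print("knob z.088",onz(w,*kn,.088,True).round(4))
for n,c,uv in(("scene",s,(221.5,176)),("side",d,(275,203.5))):
    print(n,"knob tri",tri(*ray(w,*kn,True),*ray(c,*uv)))
for n,c,uv in(("scene",s,(241.3,160.3)),("side",d,(233.2,217.4))):
    print(n,"pivot tri",tri(*ray(w,252,60,True),*ray(c,*uv)))
print("pivot z.06",onz(w,252,60,.06,True).round(4))
# base plate outline: dark contour -> rays on z=.012 -> min area rect
m=np.zeros(w["frame"].shape[:2],np.uint8);m[46:168,215:298]=(w["frame"][46:168,215:298].max(2)<75)*255
c=max(cv2.findContours(m,0,1)[0],key=cv2.contourArea)[:,0]
Q=np.array([onz(w,u,v,.012,True)[:2] for u,v in cv2.convexHull(c)[:,0]])
R=cv2.minAreaRect((Q*1000).astype(np.float32));print("plate",R,cv2.boxPoints(R).tolist())
# collar: red, points on z=.02
m=blobs(w,"red",(225,80,300,140),30)
for k,st,ce in m:
    P=cloud(w,k,True);print("red",st.tolist(),np.round(ce,1),np.median(P,0).round(4))
v,u=np.nonzero(sum(k for k,_,_ in m)>0)
Q=np.array([onz(w,a,b,.02,True)[:2] for a,b in zip(u,v)])*1000
print("collar circle",cv2.minEnclosingCircle(Q.astype(np.float32)))
# brass stud not simple; cap:
for n,c in(("scene",s),("side",d)):
    for k,st,ce in blobs(c,"red",(280,290,310,325) if n=="scene" else (300,150,340,185),8):
        print(n,"cap",st.tolist(),ce.round(1),np.median(cloud(c,k),0).round(4))
```

```text
wy [253, 95, 28, 31, 579] [266.2 109.9] [0.5221 0.0671 0.0568] ztop 0.0581
wy [271, 139, 14, 15, 171] [277.5 146. ] [0.487  0.0485 0.0866] ztop 0.0881
knob z.088 [0.4871 0.0486 0.088 ]
scene knob tri (array([0.48807576, 0.0480106 , 0.08726691]), np.float64(0.002445128683345033))
side knob tri (array([0.48594751, 0.04808943, 0.08557066]), np.float64(0.0018541514208606634))
scene pivot tri (array([0.57648214, 0.09404025, 0.05853343]), np.float64(0.0019293263005988111))
side pivot tri (array([0.57405035, 0.09387339, 0.05965852]), np.float64(0.0026858143834907738))
pivot z.06 [0.5753 0.0943 0.06  ]
plate ((525.7872924804688, 79.25873565673828), (142.8702850341797, 82.84317016601562), 17.328611373901367) [[445.2569580078125, 97.52320861816406], [469.931884765625, 18.440113067626953], [606.317626953125, 60.9942626953125], [581.6427001953125, 140.07736206054688]]
red [239, 95, 22, 36, 266] [246.6 115. ] [0.5083 0.0916 0.0185]
collar circle ((516.7764892578125, 79.84254455566406), 23.3483943939209)
scene cap [288, 297, 15, 15, 168] [294.8 303.4] [ 0.4614 -0.3583  0.0505]
```

Emit:
drive_effector --rows '[{"pos":[0.034,0.019,0.04],"rotvec":[0,0,-5.7]},{"pos":[0.034,0.019,0.075],"rotvec":[0,0,-5.7]},{"pos":[0.034,0.019,0.11],"rotvec":[0,0,-5.7]},{"pos":[0.034,0.019,0.14],"rotvec":[0,0,-5.7]},{"pos":[0.034,0.019,0.16],"rotvec":[0,0,-5.7]},{"pos":[0.034,0.019,0.174],"rotvec":[0,0,-5.7]},{"pos":[0.034,0.019,0.174],"rotvec":[0,0,-5.7]},{"pos":[0.034,0.019,0.174],"rotvec":[0,0,-5.7]}]' --finger_gap 0.06

```text
time_s: 2.37
tcp_pos: [0.4865, 0.0514, 0.0675]
eef_rot: [180.0, 0.1, 17.7]
contact_force: [0.1, 0.2, 0.9]
gripper_width: 0.0601
gripper_force: 0.0
```

Emit:
drive_effector --rows '[{},{},{},{},{},{},{},{}]' --finger_gap 0 --force 12

```text
time_s: 3.03
tcp_pos: [0.4867, 0.0501, 0.0678]
eef_rot: [180.0, 0.0, 17.6]
contact_force: [-0.6, -0.4, 1.5]
gripper_width: 0.0154
gripper_force: 12.0
```

Emit:
drive_effector --rows '[{"pos":[0.0015,0.0085,0]},{"pos":[0.005,0.018,0]},{"pos":[0.014,0.037,0]},{"pos":[0.027,0.054,0]},{"pos":[0.043,0.067,0]},{"pos":[0.061,0.077,0]},{"pos":[0.078,0.082,0]},{"pos":[0.09,0.084,0]},{"pos":[0.09,0.084,0]},{"pos":[0.09,0.084,0]},{"pos":[0.09,0.084,0]}]'

```text
time_s: 3.95
tcp_pos: [0.5984, -0.0041, 0.0677]
eef_rot: [179.9, -0.0, 17.5]
contact_force: [3.5, -7.5, 0.3]
gripper_width: 0.0153
gripper_force: 12.0
```

Emit:
drive_effector --rows '[{},{},{},{},{"pos":[0,0,-0.03]},{"pos":[0,0,-0.07]},{"pos":[0,0,-0.11]},{"pos":[-0.117,-0.104,-0.17]},{"pos":[-0.117,-0.104,-0.17]},{"pos":[-0.117,-0.104,-0.17]},{"pos":[-0.117,-0.104,-0.17]},{"pos":[-0.117,-0.104,-0.17]}]' --finger_gap 0.05

```text
time_s: 4.95
tcp_pos: [0.4516, 0.0628, 0.2411]
eef_rot: [-179.9, -0.3, 17.7]
contact_force: [-0.2, 0.5, -0.5]
gripper_width: 0.0499
gripper_force: 0.0
```

Emit:
drive_effector --rows '[{},{}]' --finger_gap 0.088

```text
time_s: 5.12
tcp_pos: [0.4551, 0.0617, 0.2381]
eef_rot: [-180.0, -0.1, 17.6]
contact_force: [0.7, -0.1, -0.6]
gripper_width: 0.0584
gripper_force: 0.0
```

Run:
```python
from plant import r, viewer, get_state
import cv2,numpy as np
c=viewer.capture("wrist");np.savez("pics/wrist2.npz",**c)
cv2.imwrite("pics/e.png",cv2.cvtColor(cv2.resize(c["frame"][20:200,180:340],(640,720)[::1],interpolation=2)[:600],cv2.COLOR_RGB2BGR))
```

```text
(no output)
```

View pics/e.png

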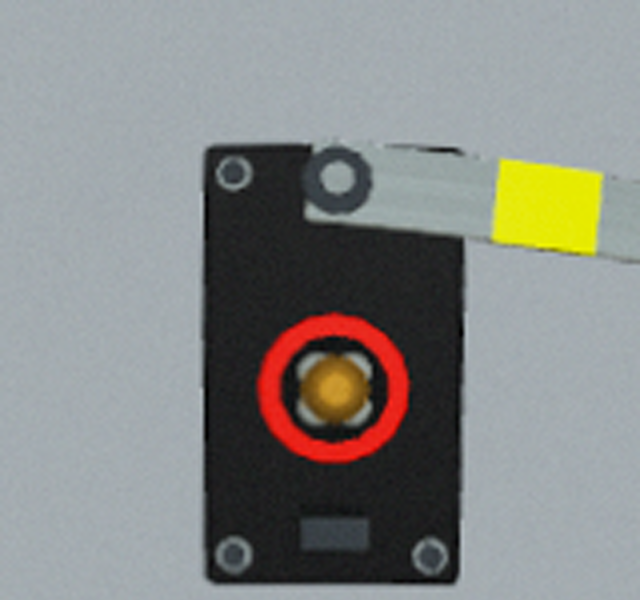

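The hasp now points right, about a right angle off, and the stud is free. In raw pixels the stud tip is at (263.7,116.8) and the pivot at (264,65).

Run:
```python
from h import *
w=load("wrist2")
k,st,ce=max(blobs(w,"red",(225,80,300,150),30),key=lambda b:b[1][4])
c=max(cv2.findContours(k.astype(np.uint8),0,1)[0],key=cv2.contourArea)[:,0]
Q=np.array([onz(w,u,v,.02,True)[:2] for u,v in c])*1000
A=np.c_[2*Q,np.ones(len(Q))];x=np.linalg.lstsq(A,(Q**2).sum(1),rcond=None)[0];print("collar",x[:2],np.sqrt(x[2]+x[:2]@x[:2]),"z",np.median(cloud(w,k,True)[:,2]))
h=cv2.cvtColor(w["frame"],cv2.COLOR_RGB2HSV)
b=np.zeros(k.shape,bool);b[100:135,250:280]=((h[...,0]>8)&(h[...,0]<24)&(h[...,1]>120)&(h[...,2]>60))[100:135,250:280]
v,u=np.nonzero(b);print("brass",b.sum(),u.mean(),v.mean(),u.min(),u.max(),v.min(),v.max());P=cloud(w,b,True);print(np.median(P,0).round(4),P[:,2].max())
for z in(.042,.05):print("tip",onz(w,u.mean(),v.mean(),z,True).round(4))
print("pivot",onz(w,264.3,65,.06,True).round(4))
m=np.zeros(k.shape,np.uint8);m[50:172,222:303]=(w["frame"][50:172,222:303].max(2)<75)*255
c=max(cv2.findContours(m,0,1)[0],key=cv2.contourArea)[:,0]
Q=np.array([onz(w,a,b,.012,True)[:2] for a,b in cv2.convexHull(c)[:,0]])
print("plate",cv2.minAreaRect((Q*1000).astype(np.float32)))
# mean-tip from block frame
yk=[(onz(w,*ce,.058,True)[:2].round(4),ce.round(1)) for _,s,ce in blobs(w,"yellow",(290,40,420,130),30)];print(yk)
```

```text
collar [518.19428388  76.99375408] 23.236052788066438 z 0.018588293726675975
brass 210 263.3333333333333 116.91904761904762 255 272 108 125
[0.5181 0.0769 0.0455] 0.05020334003959065
tip [0.5182 0.0768 0.042 ]
tip [0.5182 0.077  0.05  ]
pivot [0.5748 0.094  0.06  ]
plate ((525.9478759765625, 79.25896453857422), (142.1652374267578, 82.37670135498047), 17.349407196044922)
[(array([0.5874, 0.0361]), array([316.4,  71.4])), (array([ 0.6031, -0.0105]), array([357.5,  73.6]))]
```

Emit:
drive_effector --rows '[{"pos":[-0.191,0.402,0]},{"pos":[-0.191,0.402,0]},{"pos":[-0.191,0.402,0]},{"pos":[-0.191,0.402,0]},{"pos":[-0.191,0.402,0]},{"pos":[-0.191,0.402,0]},{"pos":[-0.191,0.402,0]},{"pos":[-0.191,0.402,0]},{"pos":[-0.191,0.402,0]},{"pos":[-0.191,0.402,0]},{"pos":[-0.191,0.402,0]},{"pos":[-0.191,0.402,0]}]' --finger_gap 0.07

```text
time_s: 6.17
tcp_pos: [0.3929, -0.3849, 0.2351]
eef_rot: [-179.9, 0.2, 17.2]
contact_force: [0.5, -0.2, 0.6]
gripper_width: 0.0699
gripper_force: 0.0
```

Emit:
drive_effector --rows '[{},{},{}]'

```text
time_s: 6.42
tcp_pos: [0.3943, -0.3793, 0.2369]
eef_rot: [-179.9, 0.1, 17.6]
contact_force: [0.0, 0.3, 0.5]
gripper_width: 0.07
gripper_force: 0.0
```

Run:
```python
from plant import r, viewer, get_state
from h import *
w=viewer.capture("wrist");np.savez("pics/wrist3.npz",**w)
cv2.imwrite("pics/f.png",cv2.cvtColor(w["frame"],cv2.COLOR_RGB2BGR))
for k,st,ce in blobs(w,"red",(100,20,420,210),60):
    P=cloud(w,k,True);zt=np.percentile(P[:,2],90);T=P[P[:,2]>zt-.006]
    print(st.tolist(),ce.round(1),"ztop",zt.round(4),"top centre",(T.min(0)/2+T.max(0)/2).round(4),T.mean(0).round(4),np.ptp(T,axis=0).round(3))
    s=load("scene0");print(tri(*ray(w,*ce,True),*ray(s,294.8,303.4)))
```

```text
[243, 95, 31, 30, 700] [258.2 109.1] ztop 0.0501 top centre [ 0.4638 -0.3559  0.0489] [ 0.4638 -0.3559  0.049 ] [0.034 0.034 0.004]
(array([ 0.46379974, -0.35581615,  0.04269028]), np.float64(4.253130937199031e-05))
```

View pics/f.png

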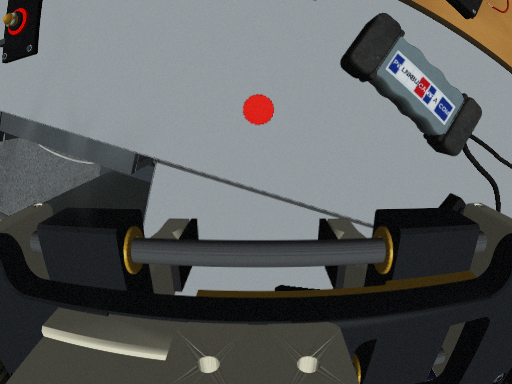

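The cap top is seen round at (258,109) with its centre at (0.4638,-0.3559), and the top stands at z 0.050. Nothing is near the fingers.

Emit:
drive_effector --rows '[{"pos":[0.04,-0.001,0]},{"pos":[0.073,-0.001,0.02]},{"pos":[0.073,-0.001,0.06]},{"pos":[0.073,-0.001,0.1]},{"pos":[0.073,-0.001,0.14]},{"pos":[0.073,-0.001,0.175]},{"pos":[0.073,-0.001,0.2]},{"pos":[0.073,-0.001,0.218]},{"pos":[0.073,-0.001,0.218]},{"pos":[0.073,-0.001,0.218]},{"pos":[0.073,-0.001,0.218]}]' --finger_gap 0.07

```text
time_s: 7.38
tcp_pos: [0.4649, -0.3565, 0.0212]
eef_rot: [179.9, -0.1, 17.6]
contact_force: [0.4, -0.6, 0.9]
gripper_width: 0.0699
gripper_force: 0.0
```

Emit:
drive_effector --rows '[{},{},{},{},{},{},{},{}]' --finger_gap 0 --force 50

```text
time_s: 8.05
tcp_pos: [0.4637, -0.3567, 0.02]
eef_rot: [180.0, -0.0, 17.6]
contact_force: [-0.6, -0.4, 3.4]
gripper_width: 0.0348
gripper_force: 50.0
```

Emit:
drive_effector --rows '[{"pos":[0,0,-0.03]},{"pos":[0,0,-0.07]},{"pos":[0,0,-0.11]},{"pos":[0.183,-0.397,-0.12]},{"pos":[0.183,-0.397,-0.12]},{"pos":[0.183,-0.397,-0.12]},{"pos":[0.183,-0.397,-0.12]},{"pos":[0.183,-0.397,-0.12]},{"pos":[0.183,-0.397,-0.12]},{"pos":[0.183,-0.397,-0.12]},{"pos":[0.183,-0.397,-0.12]},{"pos":[0.183,-0.397,-0.12]}]'

```text
time_s: 9.05
tcp_pos: [0.5102, 0.0174, 0.1384]
eef_rot: [-180.0, -0.0, 17.6]
contact_force: [1.6, 0.3, -1.7]
gripper_width: 0.0351
gripper_force: 50.0
```

Emit:
drive_effector --rows '[{},{}]'

```text
time_s: 9.22
tcp_pos: [0.5106, 0.0177, 0.1382]
eef_rot: [-180.0, 0.0, 17.8]
contact_force: [0.6, -0.7, -1.1]
gripper_width: 0.0355
gripper_force: 50.0
```

Run:
```python
from plant import r, viewer, get_state
s=get_state();print(s["tcp_pos"],s["eef_rot"])
```

```text
[0.51064494 0.0176644  0.13817946] [-1.79993181e+02  3.59192887e-03  1.77902074e+01]
```

Emit:
drive_effector --rows '[{"pos":[0.025,-0.054,0]},{"pos":[0.025,-0.054,0]},{"pos":[0.025,-0.054,0.028]},{"pos":[0.025,-0.054,0.028]},{"pos":[0.025,-0.054,0.028]},{"pos":[0.025,-0.054,0.028]}]'

```text
time_s: 9.72
tcp_pos: [0.518, 0.0733, 0.1107]
eef_rot: [180.0, 0.0, 17.5]
contact_force: [-0.3, 0.0, 0.6]
gripper_width: 0.0353
gripper_force: 50.0
```

Run:
```python
from plant import r, viewer, get_state
from h import *
t=get_state();print(t["tcp_pos"],t["eef_rot"])
o=[]
for n in("scene","side"):
    c=viewer.capture(n);np.savez(f"pics/{n}4.npz",**c)
    T=np.linalg.inv(c["cam_to_world"]);p=T@[.518,.077,.05,1];u,v=int(p[0]/p[2]*c["fx"]+c["cx"]),int(p[1]/p[2]*c["fy"]+c["cy"])
    o.append(cv2.resize(c["frame"][v-40:v+35,u-50:u+50],(400,300),interpolation=2));print(n,u,v)
cv2.imwrite("pics/g.png",cv2.cvtColor(np.hstack(o),cv2.COLOR_RGB2BGR))
w=viewer.capture("wrist");np.savez("pics/wrist4.npz",**w)
```

```text
[0.51804169 0.07328992 0.11068905] [1.79971109e+02 4.25697578e-02 1.75056116e+01]
scene 226 173
side 257 220
```

View pics/g.png

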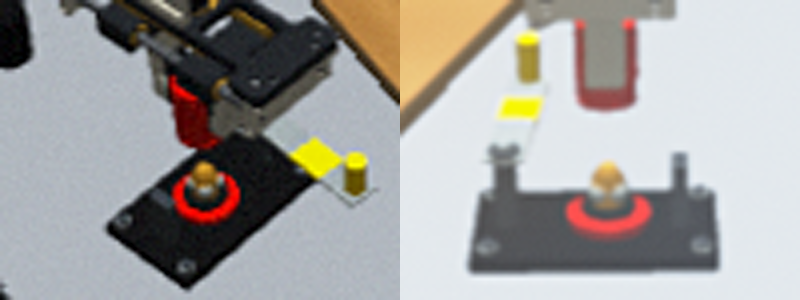

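The cap hangs upright above the stud: in the side view the cap is at column 606 and the stud at 608 of the enlarged crop. The scene view agrees. A few mm in y remain to correct.

Emit:
drive_effector --rows '[{"pos":[0.001,-0.0033,0]},{"pos":[0.001,-0.0033,0]},{"pos":[0.001,-0.0033,0.025]},{"pos":[0.001,-0.0033,0.033]},{"pos":[0.001,-0.0033,0.033]},{"pos":[0.001,-0.0033,0.033]}]'

```text
time_s: 10.37
tcp_pos: [0.5177, 0.0776, 0.0771]
eef_rot: [180.0, 0.1, 17.6]
contact_force: [0.4, -0.1, 0.5]
gripper_width: 0.0352
gripper_force: 50.0
```

Run:
```python
from plant import r, viewer, get_state
from h import *
for i in range(2):
  t=get_state();print(t["tcp_pos"],t["eef_rot"],t["contact_force"])
  c=viewer.capture("side");
np.savez("pics/side5.npz",**c);s=viewer.capture("scene");np.savez("pics/scene5.npz",**s)
T=np.linalg.inv
def pr(c,p):
    q=T(c["cam_to_world"])@np.r_[p,1];return q[0]/q[2]*c["fx"]+c["cx"],q[1]/q[2]*c["fy"]+c["cy"]
# columns of red cap rows and brass rows, side and scene views
for n,c in(("side",c),("scene",s)):
    u0,v0=map(int,pr(c,[.518,.077,.06]))
    h=cv2.cvtColor(c["frame"],cv2.COLOR_RGB2HSV).astype(int)
    for v in range(v0-22,v0+22,2):
        H,S,V=h[v,u0-25:u0+25].T
        a=np.nonzero(((H<6)|(H>174))&(S>110)&(V>60))[0]+u0-25;b=np.nonzero((H>7)&(H<20)&(S>60))[0]+u0-25
        print(n,v,"red",(a.min(),a.max(),len(a)) if len(a) else "","brass",(b.min(),b.max(),len(b)) if len(b) else "")
    print("axis px",[np.round(pr(c,[.5182,.077,z]),1).tolist() for z in(.03,.05,.08,.11)])
```

```text
[0.51773838 0.07760269 0.07714667] [1.79969561e+02 8.84693566e-02 1.75727068e+01] [ 0.3579399  -0.11189372  0.54128452]
[0.51829524 0.07788248 0.07771367] [1.79981170e+02 5.97039911e-03 1.75767723e+01] [ 0.19725782  0.40855097 -0.59125867]
side 195 red  brass 
side 197 red  brass 
side 199 red  brass 
side 201 red (np.int64(264), np.int64(264), 1) brass 
side 203 red (np.int64(264), np.int64(264), 1) brass 
side 205 red (np.int64(264), np.int64(264), 1) brass 
side 207 red (np.int64(264), np.int64(264), 1) brass 
side 209 red (np.int64(264), np.int64(264), 1) brass 
side 211 red (np.int64(264), np.int64(264), 1) brass 
side 213 red (np.int64(264), np.int64(264), 1) brass 
side 215 red (np.int64(264), np.int64(264), 1) brass 
side 217 red (np.int64(252), np.int64(264), 7) brass 
side 219 red (np.int64(252), np.int64(262), 11) brass 
side 221 red  brass (np.int64(257), np.int64(260), 4)
side 223 red  brass (np.int64(256), np.int64(261), 6
[... 1238 characters left out ...]
(221), np.int64(229), 9) brass 
scene 175 red (np.int64(222), np.int64(229), 8) brass 
scene 177 red (np.int64(221), np.int64(233), 4) brass (np.int64(224), np.int64(230), 7)
scene 179 red (np.int64(219), np.int64(235), 8) brass (np.int64(228), np.int64(229), 2)
scene 181 red (np.int64(219), np.int64(235), 6) brass (np.int64(225), np.int64(225), 1)
scene 183 red (np.int64(220), np.int64(235), 7) brass (np.int64(211), np.int64(211), 1)
scene 185 red (np.int64(220), np.int64(234), 13) brass (np.int64(235), np.int64(235), 1)
scene 187 red (np.int64(222), np.int64(232), 11) brass 
scene 189 red  brass 
scene 191 red  brass 
axis px [[226.8, 178.5], [226.4, 173.9], [225.8, 166.9], [225.1, 159.6]]
```

The cap and stud agree within about 1 mm. Next I lower the cap over the tip, watching the force.

Emit:
drive_effector --rows '[{"pos":[0,0.0005,0.005]},{"pos":[0,0.0005,0.010]},{"pos":[0,0.0005,0.014]},{"pos":[0,0.0005,0.0165]},{"pos":[0,0.0005,0.0165]},{"pos":[0,0.0005,0.0165]}]' --force 60

```text
time_s: 11.02
tcp_pos: [0.5178, 0.077, 0.0604]
eef_rot: [180.0, 0.1, 17.6]
contact_force: [-0.3, -1.4, -1.8]
gripper_width: 0.0348
gripper_force: 60.0
```

Emit:
drive_effector --rows '[{"pos":[0,0,0.003]},{"pos":[0,0,0.006]},{"pos":[0,0,0.008]},{"pos":[0,0,0.010]},{"pos":[0,0,0.012]},{"pos":[0,0,0.0135]},{"pos":[0,0,0.0135]},{"pos":[0,0,0.0135]}]'

```text
time_s: 11.68
tcp_pos: [0.5177, 0.0768, 0.0467]
eef_rot: [180.0, 0.1, 17.5]
contact_force: [4.0, -5.3, -6.8]
gripper_width: 0.0351
gripper_force: 60.0
```

Emit:
drive_effector --rows '[{"pos":[0,0,0.001]},{"pos":[0,0,0.002]},{"pos":[0,0,0.003]},{"pos":[0,0,0.004]},{"pos":[0,0,0.0045]},{"pos":[0,0,0.0045]},{"pos":[0,0,0.0045]},{"pos":[0,0,0.0045]}]'

```text
time_s: 12.35
tcp_pos: [0.5179, 0.077, 0.0433]
eef_rot: [180.0, 0.0, 17.6]
contact_force: [-1.5, -6.2, 5.0]
gripper_width: 0.0346
gripper_force: 60.0
```

Run:
```python
from plant import r, viewer, get_state
from h import *
o=[]
for n in("side","wrist"):
    c=viewer.capture(n);np.savez(f"pics/{n}6.npz",**c);f=c["frame"]
    o.append(cv2.resize(f[170:245,208:308] if n=="side" else f[0:300,56:456],(400,300),interpolation=2))
cv2.imwrite("pics/h.png",cv2.cvtColor(np.hstack(o),cv2.COLOR_RGB2BGR))
t=get_state();print(t["tcp_pos"],t["contact_force"],t["moment"])
```

```text
[0.51792655 0.07694268 0.04330306] [-2.34716185 -5.28334866  4.83593505] [-2.20152199  0.55945777  0.02681658]
```

View pics/h.png

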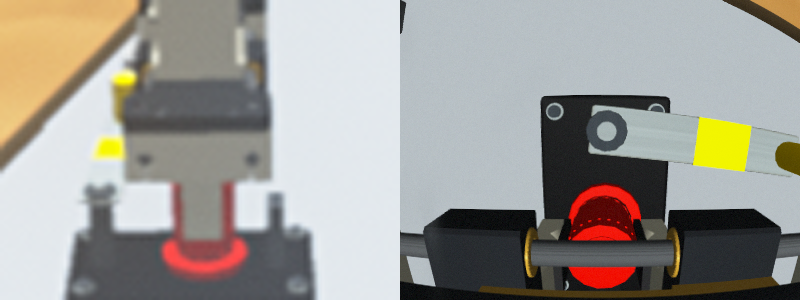

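The cap is down on the collar, upright between the pads, and the hasp is clear. I'll press about 2 mm more, relieve the side force slightly, and then check the cap's height.

Emit:
drive_effector --rows '[{"pos":[0,0.0004,0.0008]},{"pos":[0,0.0008,0.0016]},{"pos":[0,0.0008,0.002]},{"pos":[0,0.0008,0.002]},{"pos":[0,0.0008,0.002]},{"pos":[0,0.0008,0.002]}]'

```text
time_s: 12.95
tcp_pos: [0.5183, 0.0768, 0.0417]
eef_rot: [-180.0, -0.0, 17.6]
contact_force: [-4.1, -2.3, 11.3]
gripper_width: 0.0347
gripper_force: 60.0
```

Run:
```python
from plant import r, viewer, get_state
from h import *
w=viewer.capture("wrist");t=get_state();print(t["tcp_pos"],t["eef_rot"],t["contact_force"],t["gripper_force"])
for k,st,ce in blobs(w,"red",(200,150,340,320),40):
    P=cloud(w,k,True);T=P[(P[:,2]>.06)];print(st.tolist(),len(T),np.percentile(P[:,2],[5,50,90,97]).round(4), (T.min(0)/2+T.max(0)/2).round(4) if len(T) else "")
```

```text
[0.51823123 0.07678405 0.04166914] [-1.79988176e+02 -1.25278058e-02  1.75698341e+01] [-4.42260802 -2.21456432  9.51270197] 60.00243054586463
[224, 185, 73, 41, 1121] 0 [0.0173 0.0188 0.0232 0.0268] 
[224, 223, 64, 18, 753] 746 [0.0691 0.0705 0.0717 0.1188] [0.5351 0.0827 0.0908]
[224, 267, 68, 22, 1092] 1060 [0.0694 0.0707 0.0716 0.0723] [0.5211 0.076  0.0925]
```

Emit:
drive_effector --rows '[{},{},{},{}]'

```text
time_s: 13.33
tcp_pos: [0.5182, 0.0768, 0.0417]
eef_rot: [-180.0, -0.0, 17.6]
contact_force: [-4.0, -1.5, 10.2]
gripper_width: 0.035
gripper_force: 60.0
```

```bash
python3 -c "
from plant import r, viewer, get_state
print(r.close_job())"
```

```text
the job is handed in; nothing more can be done
None
```

I handed the job in at 13.3 s, but no verdict came back: the hasp is swung about a right angle clear, and the red cap looks clicked on, with its rim at about 22 mm and the gripper pressing it down with about 10 N.

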